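# Change over the gauge plate on the inspection stand

## Robot

A 6-joint arm with a two-finger parallel gripper is mounted at the origin on a cart in front of the work surface, level with it; the furniture and walls round the work are solid. World frame = base frame: x ahead of the robot, y to its left, z up, the work surface at z = 0. Lengths are in m, angles in rad, forces in N, time in s.
With the tool pointing down it reaches from about 0.25 to 0.725 m from the base axis. Payload 4 kg.
Tool frame: the origin (TCP) lies at the very end of the fingers, on their centre line; the grasp point (between the pads) lies 19 mm behind it; z points along the fingers, y is the line along which they close (so a half turn about z gives the same grasp; the last joint's range is limited). The gripper opens to 85 mm and grips with 20 to 120 N. Pads are 22 mm wide; open, the fingers measure 114 mm over their backs; the gripper's body (76 mm by 85 mm) begins 54 mm behind the grasp point. The pads swing forward as they close: fully open they stand 13 mm farther back than shut.
Start: joints at [-1.16, 0.241, 0.005, 1.335, 0, 1.571], TCP at [0.2, -0.458, 0.194] pointing down, gripper open.
Joint ranges: [-2.72, 2.72], [-1.05, 1.87], [-1.09, 1.28], [-1.99, 2.15], [-1.42, 1.44], [-3.14, 3.14]. Speed limits (rad/s): [2.79, 2.79, 3.14, 3.14, 3.14, 3.14].

## Interface

Orientations are given as a unit quaternion [x, y, z, w].
In Python, from station import arm, cams gives the robot as it stands.
- The arm moves only by the tool drive_tool, never from a script. Its argument "increments" is a list of rows, each an object with "twist": the turn, a rotation vector about the tool's x, y, z each as a share of 45 degrees, from -1 to 1, a list of three; "slide": the shift along the tool's x, y, z each as a share of 0.3 m, from -1 to 1, a list of three; "jaw": the closure, from 0 (fully open) to 1 (shut). A call has 1 to 10 rows; each row is the pose to reach, as a shift and turn from the pose commanded when the call began, along the tool's axes at that moment; what a row does not reach only later rows make up. A row lasts 1/8 s, in which the tool goes at most 62.5 mm and 10.7 degrees, less where a joint would pass 70% of its speed; a pose out of reach is approached as far as the arm can. A call with a number of a shift or a turn outside -1 to 1 is refused whole. A call with a gripper value outside its range is refused whole. The fingers move at their own pace and stop on an object; "squeeze" is the grip in N (left out, the last holds). Time passes only in rows, so rows that repeat a pose let the fingers close. It gives the time, the measured TCP pose, the force, the opening and the grip force at its end, in the units of the state.
- arm.read_state(): the state, without advancing time (a new reading comes with each control period).
- cams.camera(name): name is "scene" or "top" or "wrist"; returns a dict with "color" (420x560x3 uint8, red, green, blue), "intrinsics" (3x3 intrinsics, pixels), "R" (3x3) and "t" (3): a world point X has camera coordinates R X + t; the wrist camera has in their place "mount" (4x4, takes a point from camera to tool coordinates, whose origin is the TCP and whose axes are the flange's). Camera axes: x right, y down, z forward; pixel columns grow to the right and rows downward; lengths in m; the calibration is good to about 2 mm. A picture is of the moment at which its call begins: read the wrist's pose just before it. There is no depth.
- arm.hand_in(): hands the job in; it is judged then, once.
The state is a dict: "time_s": time; "joints": joint angles; "joint_vel": joint speeds; "effort": joint torques, N m; "tool_pos": TCP position; "eef_rot": TCP orientation; "ft_force": force on the tool from outside, world axes, zero at the start; "wrist_torque": the same for the moment, N m; "grip_width": finger opening in m; "finger_force": force on a finger pad.
Only numpy, scipy, OpenCV 4.12 (cv2) and the standard library are available. Lean on these libraries where they do the work, as an engineer would, in place of code of your own. Each camera call takes 0.05 s, during which the arm holds its last target. There are 200 camera calls.

## Task

Change over the gauge plates: lift the blue-topped plate off the sloped stand and stand it upright, coloured end up, all the way down in the empty slot of the white rack, about centred along the slot. Then take the orange-topped plate from the rack and lean it on the stand in its place, coloured end up, lower edge down in the trough, square to the stand and resting back against the backstop. Set the plates down gently, without dropping or ramming them, and leave the green-topped plate, the micrometer, the marker and the loose bearings where they are.

Things in the scene. Friction and masses are not known exactly. Their poses are not given: they have to be found in the camera images.
- blue_plate_center (a point): Centre (mid-thickness, 55 mm from lower and upper edge) of the blue-topped gauge plate: rigid flat steel, 6 mm thick (its x), 80 mm wide (y), 110 mm tall (z), about 0.2 kg, 30 mm bore in its steel lower part; the top 40 mm is a solid blue grip of the same thickness. z runs along the plate to the blue end, x is normal to the faces. It starts leaning on the stand.
- orange_plate_center (a point): Centre of the orange-topped gauge plate: same make, size and axes as the blue one, grip orange. It starts upright in a slot of the rack.
- green_plate_center (a point): Centre of the green-topped gauge plate: same make, size and axes, grip green. It stands upright in another slot of the rack and stays there.
- rack: Fixed white plastic rack on a grey base, 186 (x) by 116 (y) by 38 mm high. Origin at the centre of its underside, z up. Three slots run along its y at x = -55, 0, +55 mm, each 10 mm wide, 30 mm deep, 80 mm long, ends open; mouths flare to 18 mm over the top 4 mm. Slot floors lie 8 mm above the table, so a seated plate's centre is 63 mm above the table.
- slot_marker: Thin blue strip (8 by 112 mm) stuck on the floor of the one slot that is empty at the start. Origin in the middle of that slot's floor, 8 mm above the table, axes like the rack's: y along the slot, x across it, z up. It does not move.
- stand: Fixed aluminium stand on a steel base 125 (x: -70 to +55) by 110 mm (y). Origin on the table, z up. Its backstop (96 mm wide, 60 mm high along the slope, 8 mm thick) leans 30 degrees from vertical, top towards the stand's -x; its face looks to +x and up. A ledge square to the face ends in a lip 14 mm out from the face and 12 mm high: the trough. The face meets the ledge at x +12, z 20 mm.
- micrometer: Green and silver micrometer, 61x130x16 mm, lying on the table; bystander.
- marker: Blue and white marker pen, 16x137x18 mm, lying on the table; bystander.
- race_a: Grey ball bearing, 29 mm across, 10 mm thick, lying on the table; bystander.
- race_c: Grey ball bearing, 29 mm across, 12 mm thick, lying on the table; bystander.
- stand_rest (a point): Fixed point, axes of the stand (z up): where the centre of a plate lies that rests on the stand (x -13, y 0, z 69 mm from the stand's origin). Such a plate's z axis leans 0.524 rad from vertical towards the stand's -x, its y is along the stand's y; its top 50 mm stand free above the backstop, to be held by the two faces with the gripper tilted along the plate.
Mind the look-alikes: they are no part of the job. What is shaped like the part that bears blue_plate_center but red is not meant.

How it is judged:
By the outcome, as a careful person would: the job done as asked, in the order asked, and still so for the second after the job is handed in, with the robot touching nothing.
It also fails if it takes over 61 s, if anything falls off the work surface, if the arm or the gripper's body presses on something with over 40 N, if the wrist force passes 120 N, or if a joint passes its speed limit or range.

## Working session

There is one attempt and no reset: what is moved stays moved. The work goes in short steps, Python scripts to look and compute and a tool call to move; the robot and the scene stay as the last step left them, time stands still between calls to the robot, and variables do not carry over. Pictures are saved under pics/ and viewed, at most 10 in all, crops included, and the job is handed in when it is done.

Besides the shell and the picture viewer there is one more tool, called after ">>>" in YAML: its name, and indented under it one key for each argument. drive_tool: Moves the arm, as the interface text tells. Shift numbers are shares of 0.3 m and turn numbers shares of 45 degrees, none past 1 either way. Its arguments: {"type":"object","properties":{"increments":{"type":"array"},"squeeze":{"type":"number"}},"required":["increments"]}

```bash
ls; mkdir -p pics; python3 - <<'E'
from station import arm,cams
import cv2,pickle
s=arm.read_state();print({k:s[k] for k in('time_s','tool_pos','eef_rot','grip_width')})
d={}
for n in('scene','top','wrist'):
    c=cams.camera(n);d[n]=c
    cv2.imwrite(f'pics/{n}0.png',c['color'][:,:,::-1])
pickle.dump(d,open('cam0.pkl','wb'))
for n in d: print(n,{k:v for k,v in d[n].items() if k!='color'})
E
```

```text
pics
{'time_s': 0.0, 'tool_pos': array([ 0.19937887, -0.45774097,  0.19322098]), 'eef_rot': array([ 9.78980624e-01,  2.03950554e-01, -2.22799532e-04, -1.02954499e-03]), 'grip_width': 0.08525864246934646}
scene {'intrinsics': array([[405.40637234,   0.        , 280.12647675],
       [  0.        , 405.40637234, 207.57417335],
       [  0.        ,   0.        ,   1.        ]]), 'R': array([[ 0.72026819, -0.69340755, -0.01999272],
       [-0.47985256, -0.47721379, -0.73621228],
       [ 0.50095435,  0.53986385, -0.67645529]]), 't': array([-0.53532652,  0.22623035,  0.82139359])}
top {'intrinsics': array([[512.89717185,   0.        , 291.42427366],
       [  0.        , 512.89717185, 207.63412686],
       [  0.        ,   0.        ,   1.        ]]), 'R': array([[-5.04009449e-02, -9.98729042e-01,  2.14450282e-04],
       [-9.78488142e-01,  4.93364735e-02, -2.00316919e-01],
       [ 2.00051744e-01, -1.03059991e-02, -9.79731129e-01]]), 't': array([-0.19025263,  0.57426974,  1.00400438])}
wrist {'intrinsics': array([[302.93951252,   0.        , 280.78651871],
       [  0.        , 302.93951252, 210.72303278],
       [  0.        ,   0.        ,   1.        ]]), 'mount': array([[ 5.57987774e-04, -9.51268076e-01, -3.08364617e-01,
         7.89183797e-02],
       [ 9.99999841e-01,  5.04463449e-04,  2.53296606e-04,
         3.11955595e-04],
       [-8.53942970e-05, -3.08364709e-01,  9.51268206e-01,
        -1.80357957e-01],
       [ 0.00000000e+00,  0.00000000e+00,  0.00000000e+00,
         1.00000000e+00]])}
```

View pics/scene0.png

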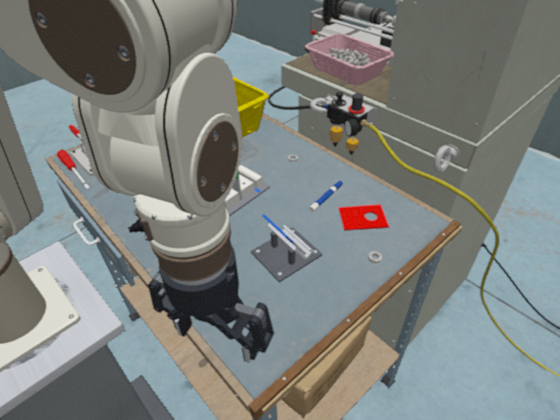

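View pics/top0.png

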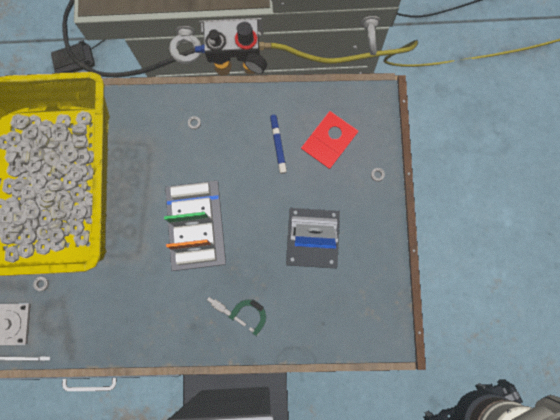

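```bash
python3 - <<'E'
import cv2,pickle,numpy as np
c=pickle.load(open('cam0.pkl','rb'))['top']['color'][:,:,::-1]
a=cv2.resize(c[175:275,160:230],None,fx=5.6,fy=5.6,interpolation=cv2.INTER_CUBIC)
b=cv2.resize(c[200:275,280:347],None,fx=5.6,fy=5.6,interpolation=cv2.INTER_CUBIC)
o=np.zeros((560,a.shape[1]+b.shape[1]+8,3),np.uint8);o[:,:a.shape[1]]=a;o[:b.shape[0],a.shape[1]+8:]=b
print(a.shape,b.shape);cv2.imwrite('pics/crop0.png',o)
E
```

```text
(560, 392, 3) (420, 375, 3)
```

View pics/crop0.png

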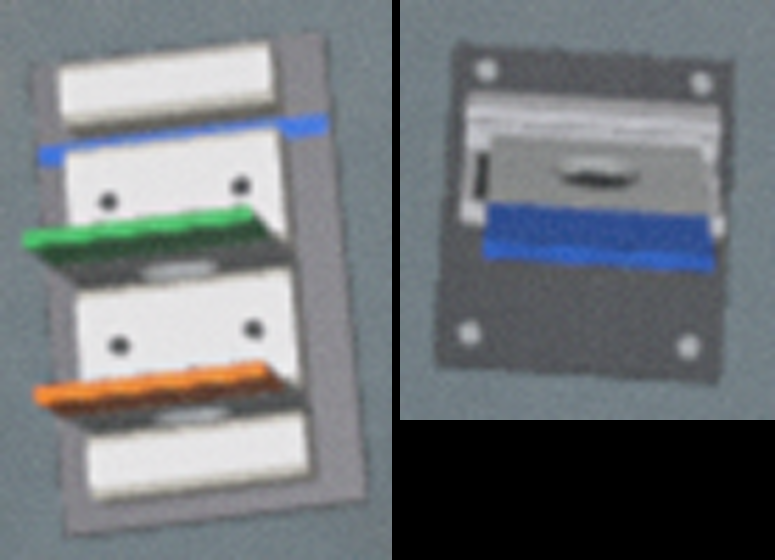

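```bash
cat > fit.py <<'E'
import numpy as np
from scipy.optimize import least_squares
def proj(c,X):
    p=X@c['R'].T+c['t'];q=p@c['intrinsics'].T;return q[:,:2]/q[:,2:]
def fit(c,M,uv,x0):
    M=np.array(M,float);uv=np.array(uv,float)
    def W(p):
        a=p[2];R=np.array([[np.cos(a),-np.sin(a),0],[np.sin(a),np.cos(a),0],[0,0,1]])
        return M@R.T+[p[0],p[1],0]
    r=least_squares(lambda p:(proj(c,W(p))-uv).ravel(),x0)
    return r.x,np.abs(r.fun).max()
E
python3 - <<'E'
from fit import *;import pickle
c=pickle.load(open('cam0.pkl','rb'))['top']
A=lambda l:[(u/5.6+160-.4,v/5.6+175-.4) for u,v in l]
B=lambda l:[((u-400)/5.6+280-.4,v/5.6+200-.4) for u,v in l]
def show(n,M,uv,x0):
    p,e=fit(c,M,uv,x0);print(n,np.round(p[:2],4),'yaw deg',np.round(np.degrees(p[2]),2),'err px',round(e,2));return p
# image TL = +x,+y
show('rackbase',[(.093,.058,.008),(.093,-.058,.008),(-.093,-.058,.008),(-.093,.058,.008)],A([(30,62),(325,33),(366,497),(65,535)]),[.45,.15,0])
show('strip',[(0,.056,.008),(0,-.056,.008)],A([(38,157),(328,122)]),[.5,.15,0])
top=[(.003,.04,.118),(.003,-.04,.118),(-.003,-.04,.118),(-.003,.04,.118)]
show('orange',top,A([(35,388),(265,362),(268,375),(38,405)]),[.4,.15,0])
show('green',top,A([(23,233),(248,207),(252,220),(27,251)]),[.45,.15,0])
for h in(.006,.010):show('standbase',[(.055,.055,h),(.055,-.055,h),(-.07,-.055,h),(-.07,.055,h)],B([(455,43),(735,60),(717,382),(437,368)]),[.45,-.1,0])
s,cc=.5,.8660254
P=lambda x,y,z:(-.013-s*z+cc*x,y,.069+cc*z+s*x)
p=show('blueplate(stand frame of it)',[P(.003,.04,.055),P(.003,-.04,.055),P(-.003,-.04,.055),P(-.003,.04,.055)],B([(485,243),(713,255),(715,270),(485,258)]),[.45,-.1,0])
a=p[2];print('blue centre',p[0]-.013*np.cos(a),p[1]-.013*np.sin(a))
E
```

```text
rackbase [ 0.5483 -0.0093] yaw deg 3.79 err px 0.84
strip [ 0.6031 -0.0048] yaw deg 4.21 err px 0.25
orange [ 0.4927 -0.0135] yaw deg 4.15 err px 0.4
green [ 0.5471 -0.0091] yaw deg 4.51 err px 0.64
standbase [ 0.5146 -0.2629] yaw deg -6.33 err px 0.95
standbase [ 0.5141 -0.2627] yaw deg -6.33 err px 1.04
blueplate(stand frame of it) [ 0.5159 -0.2645] yaw deg -5.86 err px 0.6
blue centre 0.5029285754830409 -0.26314775530513596
```

```bash
cat > nav.py <<'E'
import numpy as np
from scipy.spatial.transform import Rotation as Ro, Slerp
from station import arm
STAND=dict(p=np.array([.503,-.263,.069]),yaw=np.radians(-6.0),lean=30)
SLOT=dict(p=np.array([.6032,-.0052,.063]),yaw=np.radians(4.2),lean=0)
ORANGE=dict(p=np.array([.4930,-.0132,.063]),yaw=np.radians(4.2),lean=0)
def plateR(d): return (Ro.from_euler('z',d['yaw'])*Ro.from_euler('y',-np.radians(d['lean']))).as_matrix()
def pose(d,up=0,out=0,g=.016,side=0):
    """TCP pose holding a plate whose centre is shifted (out,side,up) in plate axes from d; g = TCP above plate centre"""
    P=plateR(d);R=np.column_stack([P[:,1],P[:,0],-P[:,2]])
    return d['p']+P@[out,side,up+g],R
def cmd(T,base=None,frac=1):
    s=arm.read_state()
    p0,R0=(s['tool_pos'],Ro.from_quat(s['eef_rot'])) if base is None else (base[0],Ro.from_matrix(base[1]))
    rv=(R0.inv()*Ro.from_matrix(T[1])).as_rotvec();sl=R0.inv().apply(T[0]-p0)
    print('twist',np.round(frac*rv/(np.pi/4),3),'slide',np.round(frac*sl/.3,4))
E
python3 - <<'E'
from nav import *
T=pose(STAND,up=.1);print(T);cmd(T);cmd(T,frac=.55)
E
```

```text
(array([ 0.44531773, -0.25693735,  0.16945895]), array([[ 1.04528463e-01,  8.61281226e-01,  4.97260948e-01],
       [ 9.94521895e-01, -9.05243046e-02, -5.22642316e-02],
       [ 6.93889390e-18,  5.00000000e-01, -8.66025404e-01]]))
twist [-0.605  0.35  -1.312] slide [ 1.0189 -0.2867  0.0803]
twist [-0.333  0.193 -0.722] slide [ 0.5604 -0.1577  0.0442]
```

>>> drive_tool:
  increments:
    - {"twist": [-0.07, 0.04, -0.14], "slide": [0.11, -0.03, 0.0], "jaw": 0.2}
    - {"twist": [-0.14, 0.08, -0.29], "slide": [0.22, -0.06, 0.0], "jaw": 0.2}
    - {"twist": [-0.2, 0.12, -0.43], "slide": [0.34, -0.1, 0.0], "jaw": 0.2}
    - {"twist": [-0.27, 0.16, -0.58], "slide": [0.45, -0.13, 0.0], "jaw": 0.2}
    - {"twist": [-0.33, 0.19, -0.72], "slide": [0.56, -0.16, 0.0], "jaw": 0.2}
    - {"twist": [-0.33, 0.19, -0.72], "slide": [0.56, -0.16, 0.0], "jaw": 0.2}
    - {"twist": [-0.33, 0.19, -0.72], "slide": [0.56, -0.16, 0.0], "jaw": 0.2}
  squeeze: 40

```text
time_s: 1.02
tool_pos: [0.3343, -0.3476, 0.1941]
eef_rot: [0.873, 0.465, 0.097, 0.11]
ft_force: [0.0, -0.0, 0.4]
grip_width: 0.0683
finger_force: 0.0
```

```bash
python3 - <<'E'
from nav import *
s=arm.read_state();print(s['time_s'],s['tool_pos'],s['joints'])
cmd(pose(STAND,up=.1))
E
```

```text
1.025 [ 0.33426504 -0.34760542  0.19414773] [-0.91399747 -0.00752374 -0.32771041  0.99902349  0.15464823  1.26766416]
twist [-0.275  0.161 -0.592] slide [0.4492 0.1055 0.1491]
```

>>> drive_tool:
  increments:
    - {"twist": [-0.07, 0.04, -0.15], "slide": [0.11, 0.026, 0.037], "jaw": 0.2}
    - {"twist": [-0.14, 0.08, -0.3], "slide": [0.22, 0.053, 0.075], "jaw": 0.2}
    - {"twist": [-0.2, 0.12, -0.44], "slide": [0.34, 0.08, 0.112], "jaw": 0.2}
    - {"twist": [-0.275, 0.161, -0.592], "slide": [0.449, 0.1055, 0.149], "jaw": 0.2}
    - {"twist": [-0.275, 0.161, -0.592], "slide": [0.449, 0.1055, 0.149], "jaw": 0.2}
    - {"twist": [-0.275, 0.161, -0.592], "slide": [0.449, 0.1055, 0.149], "jaw": 0.2}
    - {"twist": [-0.275, 0.161, -0.592], "slide": [0.449, 0.1055, 0.149], "jaw": 0.2}

```text
time_s: 1.9
tool_pos: [0.4455, -0.2579, 0.1702]
eef_rot: [0.718, 0.646, 0.173, 0.193]
ft_force: [-1.3, -0.2, -0.2]
grip_width: 0.0682
finger_force: 0.0
```

```bash
python3 - <<'E'
from nav import *
from station import cams
import cv2
s=arm.read_state();print(s['time_s'],s['tool_pos'],s['joints'])
cmd(pose(STAND,up=.1))
c=cams.camera('wrist');cv2.imwrite('pics/w1.png',c['color'][:,:,::-1])
# predicted corners of the plate top and base
M=np.array(c['mount']);Rt=Ro.from_quat(s['eef_rot']).as_matrix()
P=plateR(STAND)
def pr(X):
    q=M[:3,:3].T@(Rt.T@(X-s['tool_pos'])-M[:3,3]);k=c['intrinsics'];return np.round([k[0,0]*q[0]/q[2]+k[0,2],k[1,1]*q[1]/q[2]+k[1,2]],1)
for x in(.003,-.003):
  for y in(.04,-.04): print(x,y,pr(STAND['p']+P@[x,y,.055]))
E
```

```text
1.9 [ 0.44550481 -0.25793066  0.17020544] [-0.71526129 -0.05581844 -0.54407048  0.63920911  0.29008322  1.02752477]
twist [ 0.001  0.002 -0.001] slide [ 0.0032 -0.0021  0.0017]
0.003 0.04 [283.2 162.2]
0.003 -0.04 [283.1 253.3]
-0.003 0.04 [275.7 162.2]
-0.003 -0.04 [276.2 253.3]
```

View pics/w1.png

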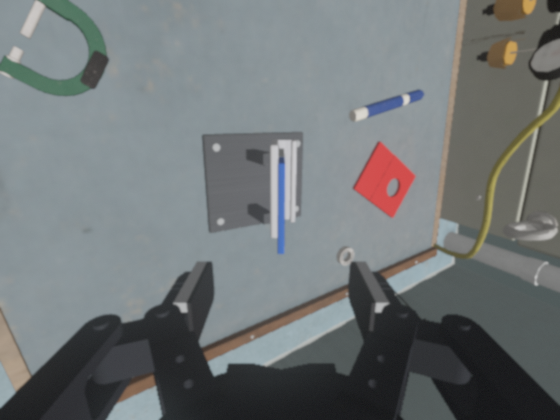

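```bash
python3 - <<'E'
import cv2,numpy as np
c=cv2.imread('pics/w1.png')[150:265,260:305].astype(int)
m=(c[:,:,0]>c[:,:,2]+60)
n,l,st,ce=cv2.connectedComponentsWithStats(m.astype(np.uint8))
print(st[1:],ce[1:])
k=1+np.argmax(st[1:,4]);
for r in range(0,115,6):
    x=np.where(l[r]==k)[0]; print(r+150,(x.min()+260,x.max()+260) if len(x) else None,end=' ')
E
```

```text
[[ 18  12   7  92 533]] [[21.00562852 58.87804878]]
150 None 156 None 162 (np.int64(281), np.int64(281)) 168 (np.int64(279), np.int64(284)) 174 (np.int64(279), np.int64(284)) 180 (np.int64(279), np.int64(284)) 186 (np.int64(279), np.int64(284)) 192 (np.int64(279), np.int64(284)) 198 (np.int64(279), np.int64(283)) 204 (np.int64(279), np.int64(283)) 210 (np.int64(279), np.int64(283)) 216 (np.int64(278), np.int64(283)) 222 (np.int64(278), np.int64(284)) 228 (np.int64(278), np.int64(283)) 234 (np.int64(278), np.int64(283)) 240 (np.int64(278), np.int64(284)) 246 (np.int64(278), np.int64(283)) 252 (np.int64(278), np.int64(283)) 258 None 264 None
```

>>> drive_tool:
  increments:
    - {"twist": [0, 0, 0], "slide": [0.002, 0.001, 0.08], "jaw": 0.2}
    - {"twist": [0, 0, 0], "slide": [0.002, 0.001, 0.16], "jaw": 0.2}
    - {"twist": [0, 0, 0], "slide": [0.002, 0.001, 0.24], "jaw": 0.2}
    - {"twist": [0, 0, 0], "slide": [0.002, 0.001, 0.3], "jaw": 0.2}
    - {"twist": [0, 0, 0], "slide": [0.002, 0.001, 0.335], "jaw": 0.2}
    - {"twist": [0, 0, 0], "slide": [0.002, 0.001, 0.335], "jaw": 0.5}
    - {"twist": [0, 0, 0], "slide": [0.002, 0.001, 0.335], "jaw": 0.8}
    - {"twist": [0, 0, 0], "slide": [0.002, 0.001, 0.335], "jaw": 1}
    - {"twist": [0, 0, 0], "slide": [0.002, 0.001, 0.335], "jaw": 1}
    - {"twist": [0, 0, 0], "slide": [0.002, 0.001, 0.335], "jaw": 1}
  squeeze: 40

```text
time_s: 3.2
tool_pos: [0.4959, -0.2616, 0.0834]
eef_rot: [0.718, 0.646, 0.173, 0.193]
ft_force: [-4.3, 0.9, 5.9]
grip_width: 0.0033
finger_force: 39.6
```

>>> drive_tool:
  increments:
    - {"twist": [0, 0, 0], "slide": [0, 0, 0], "jaw": 1}
    - {"twist": [0, 0, 0], "slide": [0, 0, 0], "jaw": 1}
    - {"twist": [0, 0, 0], "slide": [0, 0, 0], "jaw": 1}
  squeeze: 60

```text
time_s: 3.58
tool_pos: [0.496, -0.2616, 0.0835]
eef_rot: [0.717, 0.646, 0.174, 0.193]
ft_force: [-4.1, 0.2, 5.9]
grip_width: 0.0017
finger_force: 59.3
```

>>> drive_tool:
  increments:
    - {"twist": [0, 0, 0], "slide": [0, 0, -0.02], "jaw": 1}
    - {"twist": [0, 0, 0], "slide": [0, 0, -0.06], "jaw": 1}
    - {"twist": [0, 0, 0], "slide": [0, 0, -0.13], "jaw": 1}
    - {"twist": [0, 0, 0], "slide": [0, 0, -0.22], "jaw": 1}
    - {"twist": [0, 0, 0], "slide": [0, 0, -0.3], "jaw": 1}
    - {"twist": [0, 0, 0], "slide": [0, 0, -0.3], "jaw": 1}
    - {"twist": [0, 0, 0], "slide": [0, 0, -0.3], "jaw": 1}

```text
time_s: 4.45
tool_pos: [0.4506, -0.2563, 0.1599]
eef_rot: [0.718, 0.646, 0.173, 0.192]
ft_force: [-0.0, 0.9, -2.0]
grip_width: 0.0016
finger_force: 59.6
```

```bash
python3 - <<'E'
from nav import *
from station import cams
import cv2
s=arm.read_state();print(s['time_s'],s['tool_pos'],s['joints'],s['grip_width'],s['finger_force'],s['ft_force'])
c=cams.camera('scene')['color'][130:330,130:400,::-1]
w=cams.camera('wrist')['color'][150:,150:420,::-1]
cv2.imwrite('pics/s2.png',np.vstack([cv2.resize(c,None,fx=1.2,fy=1.2),cv2.resize(w,None,fx=1.2,fy=1.2)]))
cmd(pose(SLOT,up=.1))
E
```

```text
4.45 [ 0.45055268 -0.25628601  0.15994803] [-0.70376005 -0.0379101  -0.55647935  0.60787371  0.28610479  1.03642189] 0.0015686965110306027 59.588711145333946 [-9.85170118e-04  9.26757942e-01 -2.03794685e+00]
twist [ 0.663  0.057 -0.221] slide [0.8842 0.3963 0.153 ]
```

View pics/s2.png

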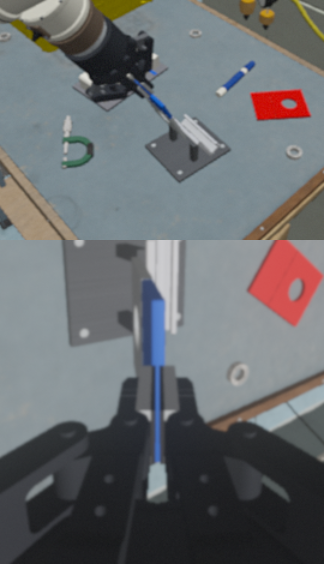

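```bash
python3 - <<'E'
from nav import *
cmd(pose(SLOT,up=.14))
E
```

```text
twist [ 0.663  0.057 -0.221] slide [0.8844 0.4628 0.0375]
```

>>> drive_tool:
  increments:
    - {"twist": [0.1, 0.01, -0.03], "slide": [0.05, 0.09, -0.08], "jaw": 1}
    - {"twist": [0.2, 0.02, -0.06], "slide": [0.17, 0.16, -0.1], "jaw": 1}
    - {"twist": [0.32, 0.03, -0.1], "slide": [0.32, 0.24, -0.07], "jaw": 1}
    - {"twist": [0.43, 0.04, -0.14], "slide": [0.48, 0.31, -0.04], "jaw": 1}
    - {"twist": [0.54, 0.05, -0.18], "slide": [0.64, 0.37, -0.01], "jaw": 1}
    - {"twist": [0.66, 0.057, -0.22], "slide": [0.77, 0.42, 0.02], "jaw": 1}
    - {"twist": [0.663, 0.057, -0.221], "slide": [0.86, 0.455, 0.035], "jaw": 1}
    - {"twist": [0.663, 0.057, -0.221], "slide": [0.8844, 0.4628, 0.0375], "jaw": 1}
    - {"twist": [0.663, 0.057, -0.221], "slide": [0.8844, 0.4628, 0.0375], "jaw": 1}
    - {"twist": [0.663, 0.057, -0.221], "slide": [0.8844, 0.4628, 0.0375], "jaw": 1}

```text
time_s: 5.8
tool_pos: [0.6031, -0.0068, 0.2204]
eef_rot: [0.681, 0.732, -0.0, 0.001]
ft_force: [-0.8, -0.2, -2.1]
grip_width: 0.0014
finger_force: 61.4
```

```bash
python3 - <<'E'
from nav import *
from station import cams
import cv2
s=arm.read_state();print(s['time_s'],s['tool_pos'],s['joints'],s['grip_width'],s['finger_force'],s['ft_force'])
cmd(pose(SLOT,up=.14))
a=cams.camera('top')['color'][130:290,120:320,::-1]
w=cams.camera('wrist')
print(np.shape(a))
M=np.array(w['mount']);Rt=Ro.from_quat(s['eef_rot']).as_matrix();k=w['intrinsics']
def pr(X):
    q=M[:3,:3].T@(Rt.T@(X-s['tool_pos'])-M[:3,3]);return np.round([k[0,0]*q[0]/q[2]+k[0,2],k[1,1]*q[1]/q[2]+k[1,2]],1)
P=plateR(SLOT)
print('strip ends',[pr(SLOT['p']+P@[0,y,-.055]) for y in(.056,-.056)])
print('mouth corners',[pr(SLOT['p']+P@[x,y,-.025]) for x in(-.009,.009) for y in (.04,-.04)])
print('held plate bottom',[pr(s['tool_pos']+Rt@[y,x,.071]) for x in(-.003,.003) for y in (.04,-.04)])
cv2.imwrite('pics/w3.png',w['color'][:,:,::-1])
E
```

```text
5.8 [ 0.60312774 -0.00679253  0.22040953] [-0.01013459  0.44325033  0.36192871  1.48756664 -0.0019954   1.48882578] 0.0013972725014414998 61.400910057127476 [-0.77090894 -0.22554606 -2.13568542]
twist [ 0.002  0.003 -0.002] slide [0.0053 0.0006 0.0047]
(160, 200, 3)
strip ends [array([280.6, 129.8]), array([280.7, 214.4])]
mouth corners [array([273. , 145.3]), array([273.5, 210. ]), array([288.3, 145.3]), array([287.8, 210. ])]
held plate bottom [array([277.2, 161.6]), array([277.4, 249.6]), array([284.4, 161.6]), array([284. , 249.6])]
```

View pics/w3.png

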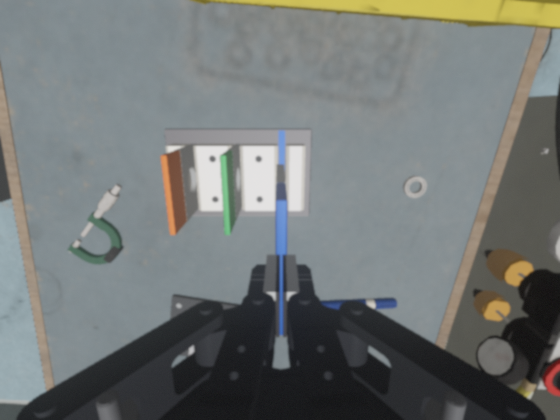

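```bash
python3 - <<'E'
import cv2,numpy as np
c=cv2.imread('pics/w3.png').astype(int)
for r in list(range(128,146,2))+list(range(146,250,6)):
    row=c[r,262:318]
    x=np.where(row[:,0]>row[:,2]+50)[0]+262
    w=''.join('W' if p.min()>150 else 'B' if p[0]>p[2]+50 else 'd' if p.max()<90 else '.' for p in row)
    print(r,x.mean() if len(x) else None,w)
E
```

```text
128 None ........................................................
130 281.0 ..................BBB.......W...........................
132 281.0 WWWWWWWWWWWWWWWWBBBBBBB.WWWWWWWWWWWWWWWWWWWWWWWWW.......
134 281.0 WWWWWWWWWWWWWWWWBBBBBBB.WWWWWWWWWWWWWWWWWWWWWWWWW.......
136 281.0 WWWWWWWWWWWWWWWWBBBBBBB.WWWWWWWWWWWWWWWWWWWWWWWW........
138 281.0 WWWWWWWWWWWWWWWWBBBBBBB.WWWWWWWWWWWWWWWWWWWWWWWW........
140 281.0 WWWWWWWWWWWWWWWWBBBBBBB.WWWWWWWWWWWWWWWWWWWWWWWW........
142 281.0 WWWWWWWWWWWWWWWWBBBBBBB.WWWWWWWWWWWWWWWWWWWWWWWW........
144 281.0 ................BBBBBBB...................WWWWWW........
146 281.5 WWWWWWWWWWWWWWWWWBBBBBBWWWWWWWWWWWWWWWWWWWWWWWWW........
152 281.5 WWWWWWWWWWWWWWWWWBBBBBBWWWWWWWWWWWWWWWWWWWWWWWWW........
158 281.5 WWWWWWWWWWWWWWWWWBBBBBBWWWWWWWWWWWWWWWWWWWWWWWWW........
164 281.5 WWWWWWWWWWWWWWWW..BBBB.WWWWWWWWWWWWWWWWWWWWWWWWW........
170 None WWWWWWWWWWWWWWW........WWWWWWWWWWWWWWWWWWWWWWWW.........
176 None WWWWWWWWWWWWWWW.........WWWWWWWWWWWWWWWWWWWWWWW.........
182 None WWWWWWWWWWWWWWW........WWWWWWWWWWWWWWWWWWWWWWWW.........
188 None WWWWWWWWWWWWWW..........WWWWWWWWWWWWWWWWWWWWWWW.........
194 None WWWWWWWWWWWWWW...........WWWWWWWWWWWWWWWWWWWWWW.........
200 281.0 WWWWWWWWWWWWWW.BBBBBBBBB.WWWWWWWWWWWWWWWWWWWWW..........
206 281.0 WWWWWWWWWWWWWWBBBBBBBBBBBWWWWWWWWWWWWWWWWWWWWW..........
212 281.0 WWWWWWWWWWWWW.BBBBBBBBBBB.WWWWWWWWWWWWWWWWWWWW..........
218 281.0 ..............BBBBBBBBBBB...............................
224 280.5 .............BBBBBBBBBBBB...............................
230 281.0 ..............BBBBBBBBBBB...............................
236 281.0 ..............BBBBBBBBBBB...............................
242 281.0 ..............BBBBBBBBBBB...............................
248 281.0 ..............BBBBBBBBBBB...............................
```

>>> drive_tool:
  increments:
    - {"twist": [0, 0, 0], "slide": [0.009, 0.001, 0.06], "jaw": 1}
    - {"twist": [0, 0, 0], "slide": [0.009, 0.001, 0.14], "jaw": 1}
    - {"twist": [0, 0, 0], "slide": [0.009, 0.001, 0.22], "jaw": 1}
    - {"twist": [0, 0, 0], "slide": [0.009, 0.001, 0.29], "jaw": 1}
    - {"twist": [0, 0, 0], "slide": [0.009, 0.001, 0.33], "jaw": 1}
    - {"twist": [0, 0, 0], "slide": [0.009, 0.001, 0.36], "jaw": 1}
    - {"twist": [0, 0, 0], "slide": [0.009, 0.001, 0.39], "jaw": 1}
    - {"twist": [0, 0, 0], "slide": [0.009, 0.001, 0.42], "jaw": 1}
    - {"twist": [0, 0, 0], "slide": [0.009, 0.001, 0.445], "jaw": 1}
    - {"twist": [0, 0, 0], "slide": [0.009, 0.001, 0.445], "jaw": 1}

```text
time_s: 7.15
tool_pos: [0.6035, -0.0032, 0.086]
eef_rot: [0.681, 0.733, -0.0, 0.001]
ft_force: [0.5, -0.1, -3.2]
grip_width: 0.0013
finger_force: 61.4
```

>>> drive_tool:
  increments:
    - {"twist": [0, 0, 0], "slide": [0, 0, 0.006], "jaw": 1}
    - {"twist": [0, 0, 0], "slide": [0, 0, 0.012], "jaw": 1}
    - {"twist": [0, 0, 0], "slide": [0, 0, 0.014], "jaw": 1}
    - {"twist": [0, 0, 0], "slide": [0, 0, 0.014], "jaw": 1}

```text
time_s: 7.65
tool_pos: [0.6041, -0.0033, 0.0827]
eef_rot: [0.681, 0.732, 0.0, 0.001]
ft_force: [0.1, 0.5, -2.0]
grip_width: 0.0013
finger_force: 61.3
```

>>> drive_tool:
  increments:
    - {"twist": [0, 0, 0], "slide": [0, 0, 0.004], "jaw": 1}
    - {"twist": [0, 0, 0], "slide": [0, 0, 0.008], "jaw": 1}
    - {"twist": [0, 0, 0], "slide": [0, 0, 0.008], "jaw": 1}

```text
time_s: 8.02
tool_pos: [0.604, -0.0033, 0.08]
eef_rot: [0.681, 0.732, -0.0, 0.001]
ft_force: [0.2, -0.0, -2.7]
grip_width: 0.0018
finger_force: 61.3
```

>>> drive_tool:
  increments:
    - {"twist": [0, 0, 0], "slide": [0, 0, 0.003], "jaw": 1}
    - {"twist": [0, 0, 0], "slide": [0, 0, 0.005], "jaw": 1}
    - {"twist": [0, 0, 0], "slide": [0, 0, 0.005], "jaw": 1}

```text
time_s: 8.4
tool_pos: [0.6048, -0.0035, 0.0795]
eef_rot: [0.681, 0.732, 0.001, 0.002]
ft_force: [-0.3, -1.1, 1.6]
grip_width: 0.0017
finger_force: 63.1
```

>>> drive_tool:
  increments:
    - {"twist": [0, 0, 0], "slide": [0, 0, 0.003], "jaw": 1}
    - {"twist": [0, 0, 0], "slide": [0, 0, 0.003], "jaw": 1}

```text
time_s: 8.65
tool_pos: [0.6055, -0.0036, 0.0794]
eef_rot: [0.681, 0.732, 0.001, 0.003]
ft_force: [-0.2, -0.5, 5.0]
grip_width: 0.0013
finger_force: 64.6
```

>>> drive_tool:
  increments:
    - {"twist": [0, 0, 0], "slide": [0, 0, 0], "jaw": 0.85}
    - {"twist": [0, 0, 0], "slide": [0, 0, 0], "jaw": 0.75}
    - {"twist": [0, 0, 0], "slide": [0, 0, 0], "jaw": 0.65}
    - {"twist": [0, 0, 0], "slide": [0, 0, 0], "jaw": 0.65}
    - {"twist": [0, 0, 0], "slide": [0, 0, 0], "jaw": 0.65}

```text
time_s: 9.28
tool_pos: [0.604, -0.0032, 0.0776]
eef_rot: [0.681, 0.733, -0.0, 0.001]
ft_force: [-0.3, 0.0, -0.2]
grip_width: 0.0297
finger_force: 0.0
```

Released cleanly. Retreat upward and compute the orange hover.

>>> drive_tool:
  increments:
    - {"twist": [0, 0, 0], "slide": [0, 0, -0.06], "jaw": 0.65}
    - {"twist": [0, 0, 0], "slide": [0, 0, -0.16], "jaw": 0.65}
    - {"twist": [0, 0, 0], "slide": [0, 0, -0.27], "jaw": 0.6}
    - {"twist": [0, 0, 0], "slide": [0, 0, -0.36], "jaw": 0.55}
    - {"twist": [0, -0.0, 0], "slide": [0, -0.15, -0.4], "jaw": 0.5}
    - {"twist": [0, 0, 0], "slide": [0, -0.27, -0.4], "jaw": 0.5}
    - {"twist": [0, 0, 0], "slide": [0, -0.367, -0.4], "jaw": 0.5}
    - {"twist": [0, 0, 0], "slide": [0, -0.367, -0.4], "jaw": 0.5}
    - {"twist": [0, 0, 0], "slide": [0, -0.367, -0.4], "jaw": 0.5}
    - {"twist": [0, 0, 0], "slide": [0, -0.367, -0.4], "jaw": 0.5}

```text
time_s: 10.52
tool_pos: [0.495, -0.0111, 0.1975]
eef_rot: [0.681, 0.733, 0.0, 0.001]
ft_force: [0.0, 0.6, -0.3]
grip_width: 0.0426
finger_force: 0.0
```

```bash
python3 - <<'E'
from nav import *
from station import cams
import cv2
s=arm.read_state();print(s['time_s'],s['tool_pos'],s['grip_width'])
cmd(pose(ORANGE,up=.0))
w=cams.camera('wrist');t=cams.camera('top')['color'][150:290,120:300,::-1]
M=np.array(w['mount']);Rt=Ro.from_quat(s['eef_rot']).as_matrix();k=w['intrinsics']
def pr(X):
    q=M[:3,:3].T@(Rt.T@(X-s['tool_pos'])-M[:3,3]);return np.round([k[0,0]*q[0]/q[2]+k[0,2],k[1,1]*q[1]/q[2]+k[1,2]],1)
P=plateR(ORANGE)
print('orange',[pr(ORANGE['p']+P@[x,y,.055]) for x in(-.003,.003) for y in (.04,-.04)])
print('blue',[pr(SLOT['p']+P@[x,y,.055]) for x in(-.003,.003) for y in (.04,-.04)])
im=w['color'][:,:,::-1];c=im.astype(int)
for r in range(120,270,8):
    row=c[r];o=np.where((row[:,2]>150)&(row[:,0]<90)&(row[:,1]<170))[0];o=o[(o>230)&(o<330)];b=np.where(row[:,0]>row[:,2]+60)[0];b=b[(b>300)&(b<450)]
    print(r,o[[0,-1]] if len(o) else None,b[[0,-1]] if len(b) else None)
cv2.imwrite('pics/w4.png',im)
E
```

```text
10.525 [ 0.49495873 -0.01108117  0.19751466] 0.04257232278499447
twist [ 0.003  0.002 -0.   ] slide [-0.0058 -0.0079  0.395 ]
orange [array([274.6, 162.2]), array([275.1, 247.4]), array([281.6, 162.2]), array([281.5, 247.4])]
blue [array([403.4, 162.3]), array([392.7, 247.5]), array([410.4, 162.3]), array([399. , 247.5])]
120 None None
128 None None
136 None [370 375]
144 None [369 375]
152 None None
160 None None
168 None [404 410]
176 None [403 409]
184 None [402 408]
192 None [401 407]
200 None [400 406]
208 None [399 405]
216 None [398 404]
224 None [397 403]
232 None [396 402]
240 None [395 401]
248 None None
256 None None
264 None None
```

View pics/w4.png

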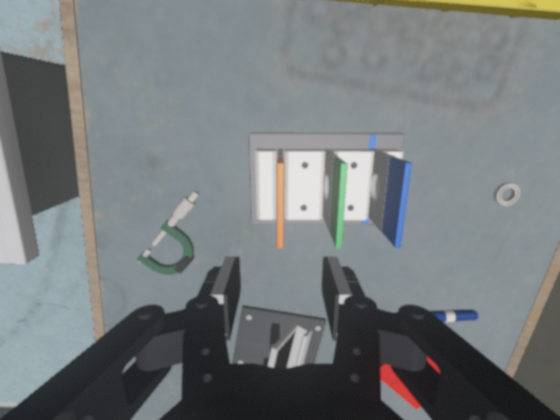

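>>> drive_tool:
  increments:
    - {"twist": [0, 0, 0], "slide": [-0.006, -0.002, 0.08], "jaw": 0.5}
    - {"twist": [0, 0, 0], "slide": [-0.006, -0.002, 0.18], "jaw": 0.5}
    - {"twist": [0, 0, 0], "slide": [-0.006, -0.002, 0.27], "jaw": 0.5}
    - {"twist": [0, 0, 0], "slide": [-0.006, -0.002, 0.35], "jaw": 0.5}
    - {"twist": [0, 0, 0], "slide": [-0.006, -0.002, 0.39], "jaw": 0.5}
    - {"twist": [0, 0, 0], "slide": [-0.006, -0.002, 0.39], "jaw": 0.7}
    - {"twist": [0, 0, 0], "slide": [-0.006, -0.002, 0.39], "jaw": 0.9}
    - {"twist": [0, 0, 0], "slide": [-0.006, -0.002, 0.39], "jaw": 1}
    - {"twist": [0, 0, 0], "slide": [-0.006, -0.002, 0.39], "jaw": 1}
    - {"twist": [0, 0, 0], "slide": [-0.006, -0.002, 0.39], "jaw": 1}
  squeeze: 60

```text
time_s: 11.88
tool_pos: [0.494, -0.0131, 0.081]
eef_rot: [0.681, 0.732, 0.0, 0.002]
ft_force: [0.4, -0.1, -0.5]
grip_width: 0.0001
finger_force: 0.0
```

>>> drive_tool:
  increments:
    - {"twist": [0, 0, 0], "slide": [0, 0, 0], "jaw": 1}
    - {"twist": [0, 0, 0], "slide": [0, 0, 0], "jaw": 1}
    - {"twist": [0, 0, 0], "slide": [0, 0, -0.01], "jaw": 1}
    - {"twist": [0, 0, 0], "slide": [0, 0, -0.03], "jaw": 1}
    - {"twist": [0, 0, 0], "slide": [0, 0, -0.08], "jaw": 1}
    - {"twist": [0, 0, 0], "slide": [0, 0, -0.16], "jaw": 1}
    - {"twist": [0, 0, 0], "slide": [0, 0, -0.25], "jaw": 1}
    - {"twist": [0, 0, 0], "slide": [0, 0, -0.34], "jaw": 1}
    - {"twist": [0, 0, 0], "slide": [0, 0, -0.38], "jaw": 1}
    - {"twist": [0, 0, 0], "slide": [0, 0, -0.38], "jaw": 1}

```text
time_s: 13.12
tool_pos: [0.4943, -0.013, 0.1957]
eef_rot: [0.681, 0.732, 0.001, 0.002]
ft_force: [-1.0, -0.3, -0.1]
grip_width: 0.0003
finger_force: 0.0
```

```bash
python3 - <<'E'
from nav import *
s=arm.read_state();print(s['tool_pos'],s['joints'],s['grip_width'],s['finger_force'],s['ft_force'])
cmd(pose(STAND,up=.09,out=.006));print(pose(STAND,up=.09,out=.006)[0])
E
```

```text
[ 0.49428547 -0.01297281  0.19565088] [-0.02510079  0.22512249 -0.01105837  1.33024655 -0.00165268  1.4725432 ] 0.0002658566301396417 0.0 [-0.99096305 -0.31662406 -0.07008609]
twist [-0.659 -0.057  0.222] slide [-0.8049 -0.1892  0.1071]
[ 0.45545803 -0.25800314  0.16379869]
```

```bash
python3 - <<'E'
from nav import *
from station import cams
import cv2
s=arm.read_state();print(s['grip_width'],s['finger_force'])
w=cams.camera('wrist')['color'][100:,180:440,::-1];t=cams.camera('scene')['color'][100:300,60:340,::-1]
cv2.imwrite('pics/w5.png',np.hstack([cv2.resize(w,(390,480)),cv2.resize(t,(410,293)) if 0 else cv2.copyMakeBorder(cv2.resize(t,(410,293)),0,187,0,0,cv2.BORDER_CONSTANT)]))
E
```

```text
0.0002658566301396417 0.0
```

View pics/w5.png

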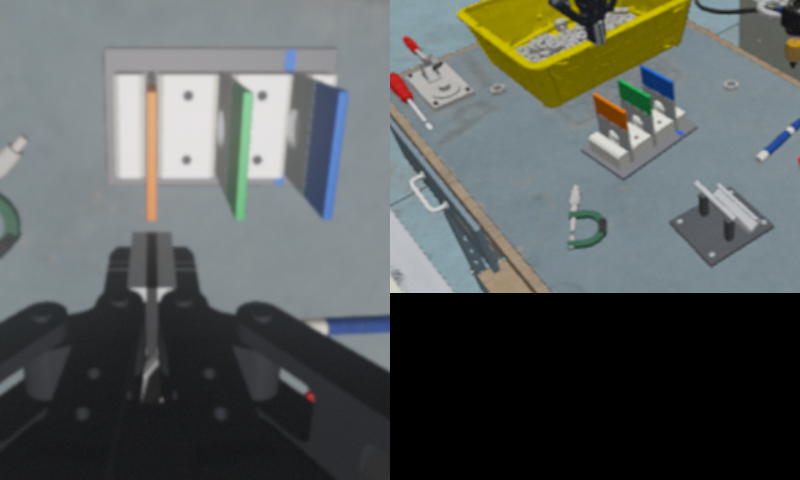

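>>> drive_tool:
  increments:
    - {"twist": [0, 0, 0], "slide": [0, 0, 0], "jaw": 0.6}
    - {"twist": [0, 0, 0], "slide": [0, 0, 0], "jaw": 0.6}
    - {"twist": [0, 0, 0], "slide": [0, 0, 0], "jaw": 0.6}
    - {"twist": [0, 0, 0], "slide": [0, 0, 0], "jaw": 0.6}
  squeeze: 30

```text
time_s: 13.72
tool_pos: [0.4935, -0.013, 0.1944]
eef_rot: [0.681, 0.732, -0.0, 0.001]
ft_force: [0.2, 0.4, 1.0]
grip_width: 0.0339
finger_force: 0.0
```

>>> drive_tool:
  increments:
    - {"twist": [0, 0, 0], "slide": [0, 0, 0.08], "jaw": 0.6}
    - {"twist": [0, 0, 0], "slide": [0, 0, 0.18], "jaw": 0.6}
    - {"twist": [0, 0, 0], "slide": [0, 0, 0.27], "jaw": 0.6}
    - {"twist": [0, 0, 0], "slide": [0, 0, 0.34], "jaw": 0.6}
    - {"twist": [0, 0, 0], "slide": [0, 0, 0.385], "jaw": 0.7}
    - {"twist": [0, 0, 0], "slide": [0, 0, 0.385], "jaw": 0.78}
    - {"twist": [0, 0, 0], "slide": [0, 0, 0.385], "jaw": 0.84}
    - {"twist": [0, 0, 0], "slide": [0, 0, 0.385], "jaw": 0.88}
    - {"twist": [0, 0, 0], "slide": [0, 0, 0.385], "jaw": 0.91}
    - {"twist": [0, 0, 0], "slide": [0, 0, 0.385], "jaw": 0.91}

```text
time_s: 14.98
tool_pos: [0.4941, -0.0132, 0.0794]
eef_rot: [0.681, 0.732, 0.0, 0.002]
ft_force: [0.1, 0.6, -0.1]
grip_width: 0.0078
finger_force: 0.0
```

>>> drive_tool:
  increments:
    - {"twist": [0, 0, 0], "slide": [0, 0, 0], "jaw": 0.94}
    - {"twist": [0, 0, 0], "slide": [0, 0, 0], "jaw": 0.96}
    - {"twist": [0, 0, 0], "slide": [0, 0, 0], "jaw": 0.97}

```text
time_s: 15.35
tool_pos: [0.4942, -0.0131, 0.0794]
eef_rot: [0.681, 0.732, 0.0, 0.002]
ft_force: [-1.2, 0.2, 3.2]
grip_width: 0.0037
finger_force: 29.4
```

>>> drive_tool:
  increments:
    - {"twist": [0, 0, 0], "slide": [0, 0, 0], "jaw": 0.98}
    - {"twist": [0, 0, 0], "slide": [0, 0, 0], "jaw": 1}
    - {"twist": [0, 0, 0], "slide": [0, 0, 0], "jaw": 1}
    - {"twist": [0, 0, 0], "slide": [0, 0, -0.01], "jaw": 1}
    - {"twist": [0, 0, 0], "slide": [0, 0, -0.03], "jaw": 1}
    - {"twist": [0, 0, 0], "slide": [0, 0, -0.05], "jaw": 1}
    - {"twist": [0, 0, 0], "slide": [0, 0, -0.05], "jaw": 1}
  squeeze: 35

```text
time_s: 16.23
tool_pos: [0.4942, -0.0132, 0.0946]
eef_rot: [0.681, 0.732, 0.0, 0.002]
ft_force: [-0.2, -0.1, -1.0]
grip_width: 0.0031
finger_force: 34.1
```

Held this time. Lift and go to the stand hover.

>>> drive_tool:
  increments:
    - {"twist": [0, 0, 0], "slide": [0, 0, -0.06], "jaw": 1}
    - {"twist": [0, 0, 0], "slide": [0, 0, -0.15], "jaw": 1}
    - {"twist": [0, 0, 0], "slide": [0, 0, -0.25], "jaw": 1}
    - {"twist": [0, 0, 0], "slide": [0, 0, -0.34], "jaw": 1}
    - {"twist": [0, 0, 0], "slide": [0, 0, -0.38], "jaw": 1}
    - {"twist": [0, 0, 0], "slide": [0, 0, -0.38], "jaw": 1}
    - {"twist": [0, 0, 0], "slide": [0, 0, -0.38], "jaw": 1}

```text
time_s: 17.1
tool_pos: [0.4928, -0.0129, 0.2068]
eef_rot: [0.681, 0.732, -0.001, 0.0]
ft_force: [-1.3, 0.1, -1.5]
grip_width: 0.0029
finger_force: 34.2
```

```bash
python3 - <<'E'
from nav import *
s=arm.read_state();print(s['tool_pos'],s['grip_width'],s['finger_force'],s['ft_force'])
cmd(pose(STAND,up=.09,out=.006))
E
```

```text
[ 0.49275396 -0.01292713  0.20676641] 0.002887286417868871 34.21936869621277 [-1.30228702  0.12906873 -1.52011685]
twist [-0.665 -0.057  0.222] slide [-0.8054 -0.1836  0.1446]
```

>>> drive_tool:
  increments:
    - {"twist": [-0.06, -0.01, 0.02], "slide": [-0.08, -0.02, 0], "jaw": 1}
    - {"twist": [-0.16, -0.01, 0.05], "slide": [-0.22, -0.05, 0], "jaw": 1}
    - {"twist": [-0.27, -0.02, 0.09], "slide": [-0.37, -0.09, 0.01], "jaw": 1}
    - {"twist": [-0.38, -0.03, 0.13], "slide": [-0.52, -0.12, 0.03], "jaw": 1}
    - {"twist": [-0.5, -0.04, 0.17], "slide": [-0.66, -0.15, 0.06], "jaw": 1}
    - {"twist": [-0.6, -0.05, 0.2], "slide": [-0.76, -0.17, 0.1], "jaw": 1}
    - {"twist": [-0.665, -0.057, 0.222], "slide": [-0.8054, -0.1836, 0.1446], "jaw": 1}
    - {"twist": [-0.665, -0.057, 0.222], "slide": [-0.8054, -0.1836, 0.1446], "jaw": 1}
    - {"twist": [-0.665, -0.057, 0.222], "slide": [-0.8054, -0.1836, 0.1446], "jaw": 1}
    - {"twist": [-0.665, -0.057, 0.222], "slide": [-0.8054, -0.1836, 0.1446], "jaw": 1}

```text
time_s: 18.35
tool_pos: [0.4575, -0.2578, 0.166]
eef_rot: [0.717, 0.647, 0.174, 0.193]
ft_force: [1.0, 0.1, -1.7]
grip_width: 0.003
finger_force: 34.9
```

```bash
python3 - <<'E'
from nav import *
from station import cams
import cv2
s=arm.read_state();print(s['tool_pos'],s['grip_width'],s['finger_force'],s['ft_force'])
cmd(pose(STAND,up=.09,out=.006))
w=cams.camera('wrist')
M=np.array(w['mount']);Rt=Ro.from_quat(s['eef_rot']).as_matrix();k=w['intrinsics']
def pr(X):
    q=M[:3,:3].T@(Rt.T@(X-s['tool_pos'])-M[:3,3]);return np.round([k[0,0]*q[0]/q[2]+k[0,2],k[1,1]*q[1]/q[2]+k[1,2]],1)
P=plateR(STAND);S=STAND['p']
print('backstop top front edge',[pr(S+P@[-.003,y,.005]) for y in(.048,-.048)])
print('lip top inner',[pr(S+P@[.011,y,-.043]) for y in(.048,-.048)])
print('plate bottom',[pr(s['tool_pos']+Rt@[y,x,.071]) for x in(-.003,.003) for y in (.04,-.04)])
print('plate top',[pr(s['tool_pos']+Rt@[y,x,-.039]) for x in(-.003,.003) for y in (.04,-.04)])
im=w['color'][:,:,::-1]
cv2.imwrite('pics/w6full.png',im);cv2.imwrite('pics/w6.png',cv2.resize(im[130:280,210:360],(600,600),interpolation=cv2.INTER_CUBIC))
E
```

```text
[ 0.4575067  -0.25777385  0.16598319] 0.0030074498141645406 34.85461998847313 [ 0.95397307  0.10149721 -1.65280364]
twist [ 0.004 -0.001  0.002] slide [-0.0015 -0.0095  0.0029]
backstop top front edge [array([267.3, 148.3]), array([268.4, 244.3])]
lip top inner [array([282.1, 143.3]), array([281.9, 227.3])]
plate bottom [array([276.8, 161.7]), array([277.1, 249.7]), array([284. , 161.7]), array([283.7, 249.7])]
plate top [array([273.9, 196.9]), array([274.9, 333.7]), array([286.4, 196.9]), array([285.5, 333.7])]
```

View pics/w6.png

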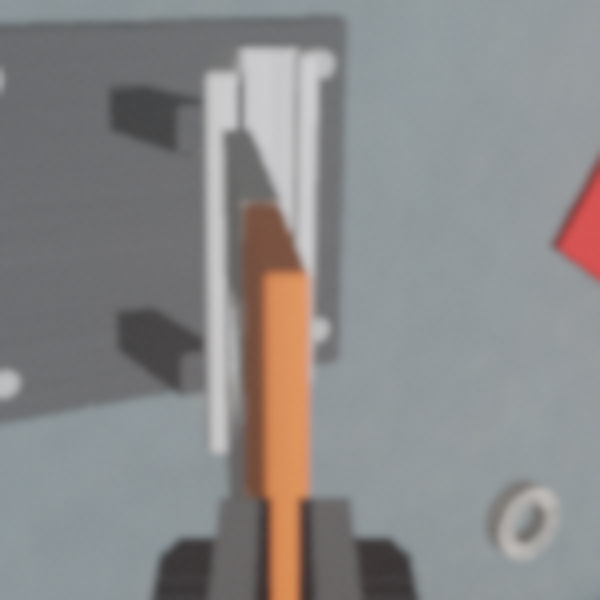

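```bash
cat >> nav.py <<'E'
ST2=dict(p=np.array([.503,-.2622,.069]),yaw=np.radians(-6.15),lean=30)
ST2['p']=ST2['p']+plateR(ST2)@[.0012,0,0]
def sagpose(up,out,th=6.2,d=np.array([0,-.0052,.016])):
    _,R=pose(ST2);P=plateR(ST2);R=R@Ro.from_euler('x',-th,degrees=True).as_matrix()
    return ST2['p']+P@[out,0,up]-R@d,R
E
python3 - <<'E'
from nav import *
cmd(sagpose(.09,.003))
H=sagpose(.09,.003)
for u in(.04,.01,.004,0): cmd(sagpose(u,.003),base=H)
cmd(sagpose(.0,0),base=H)
E
```

```text
twist [-0.134 -0.002  0.005] slide [ 0.0015 -0.0042  0.0013]
twist [0. 0. 0.] slide [-0.     -0.018   0.1657]
twist [0. 0. 0.] slide [-0.     -0.0288  0.2651]
twist [0. 0. 0.] slide [-0.    -0.031  0.285]
twist [0. 0. 0.] slide [-0.     -0.0324  0.2982]
twist [0. 0. 0.] slide [-0.     -0.0423  0.2972]
```

>>> drive_tool:
  increments:
    - {"twist": [-0.06, 0, 0], "slide": [0.001, -0.002, 0], "jaw": 1}
    - {"twist": [-0.134, -0.002, 0.005], "slide": [0.0015, -0.004, 0.001], "jaw": 1}
    - {"twist": [-0.134, -0.002, 0.005], "slide": [0.0015, -0.004, 0.001], "jaw": 1}
    - {"twist": [-0.134, -0.002, 0.005], "slide": [0.0015, -0.004, 0.001], "jaw": 1}
    - {"twist": [-0.134, -0.002, 0.005], "slide": [0.0015, -0.004, 0.001], "jaw": 1}

```text
time_s: 19.02
tool_pos: [0.4565, -0.2578, 0.1651]
eef_rot: [0.708, 0.635, 0.208, 0.231]
ft_force: [0.4, 0.1, -2.5]
grip_width: 0.0034
finger_force: 34.9
```

```bash
python3 - <<'E'
from nav import *
from station import cams
import cv2
s=arm.read_state();print(s['tool_pos'],s['finger_force'],s['ft_force'])
cmd(sagpose(.09,.003));cmd(sagpose(.035,.003));cmd(sagpose(0,.003))
w=cams.camera('wrist')
M=np.array(w['mount']);Rt=Ro.from_quat(s['eef_rot']).as_matrix();k=w['intrinsics']
def pr(X):
    q=M[:3,:3].T@(Rt.T@(X-s['tool_pos'])-M[:3,3]);return np.round([k[0,0]*q[0]/q[2]+k[0,2],k[1,1]*q[1]/q[2]+k[1,2]],1)
P=plateR(ST2);S=ST2['p'];C=S+P@[.003,0,.09]
print('backstop front edge',[pr(S+P@[-.003,y,.005]) for y in(.048,-.048)])
print('lip inner',[pr(S+P@[.011,y,-.043]) for y in(.048,-.048)])
print('desired bottom',[pr(C+P@[x,.04,-.055]) for x in(-.003,.003)],'top',[pr(C+P@[x,.04,.055]) for x in(-.003,.003)])
im=w['color'][:,:,::-1]
cv2.imwrite('pics/w7.png',cv2.resize(im[130:280,210:360],(600,600),interpolation=cv2.INTER_CUBIC))
E
```

```text
[ 0.4564649  -0.25782984  0.16511322] 34.89241846371442 [ 0.43899237  0.13433199 -2.50352917]
twist [-0.     0.    -0.001] slide [0.0021 0.0001 0.0005]
twist [-0.     0.    -0.001] slide [ 0.0022 -0.0196  0.1827]
twist [-0.     0.    -0.001] slide [ 0.0022 -0.0322  0.2987]
backstop front edge [array([258. , 147.3]), array([260.3, 244. ])]
lip inner [array([269.5, 142.2]), array([270.5, 226.5])]
desired bottom [array([263.2, 161. ]), array([270.5, 160.9])] top [array([275.4, 195.6]), array([287.7, 195.2])]
```

View pics/w7.png

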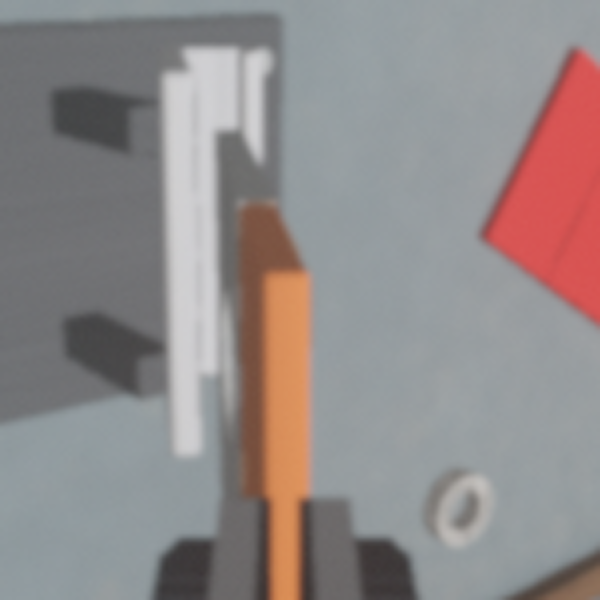

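>>> drive_tool:
  increments:
    - {"twist": [0, 0, 0], "slide": [0.002, -0.004, 0.04], "jaw": 1}
    - {"twist": [0, 0, 0], "slide": [0.002, -0.009, 0.09], "jaw": 1}
    - {"twist": [0, 0, 0], "slide": [0.002, -0.014, 0.13], "jaw": 1}
    - {"twist": [0, 0, 0], "slide": [0.002, -0.018, 0.17], "jaw": 1}
    - {"twist": [0, 0, 0], "slide": [0.002, -0.021, 0.2], "jaw": 1}
    - {"twist": [0, 0, 0], "slide": [0.002, -0.024, 0.225], "jaw": 1}
    - {"twist": [0, 0, 0], "slide": [0.002, -0.026, 0.245], "jaw": 1}
    - {"twist": [0, 0, 0], "slide": [0.002, -0.028, 0.26], "jaw": 1}
    - {"twist": [0, 0, 0], "slide": [0.002, -0.029, 0.27], "jaw": 1}
    - {"twist": [0, 0, 0], "slide": [0.002, -0.029, 0.27], "jaw": 1}

```text
time_s: 20.32
tool_pos: [0.4961, -0.2612, 0.0935]
eef_rot: [0.708, 0.634, 0.208, 0.23]
ft_force: [0.2, 0.1, -1.8]
grip_width: 0.0031
finger_force: 34.9
```

>>> drive_tool:
  increments:
    - {"twist": [0, 0, 0], "slide": [0, -0.0005, 0.005], "jaw": 1}
    - {"twist": [0, 0, 0], "slide": [0, -0.001, 0.01], "jaw": 1}
    - {"twist": [0, 0, 0], "slide": [0, -0.0015, 0.015], "jaw": 1}
    - {"twist": [0, 0, 0], "slide": [0, -0.0015, 0.015], "jaw": 1}

```text
time_s: 20.82
tool_pos: [0.4984, -0.2614, 0.0896]
eef_rot: [0.708, 0.635, 0.208, 0.23]
ft_force: [-1.1, -0.5, -1.6]
grip_width: 0.0034
finger_force: 34.9
```

>>> drive_tool:
  increments:
    - {"twist": [0, 0, 0], "slide": [0, -0.0004, 0.004], "jaw": 1}
    - {"twist": [0, 0, 0], "slide": [0, -0.0008, 0.008], "jaw": 1}
    - {"twist": [0, 0, 0], "slide": [0, -0.0008, 0.008], "jaw": 1}

```text
time_s: 21.2
tool_pos: [0.4996, -0.2615, 0.0876]
eef_rot: [0.708, 0.635, 0.208, 0.231]
ft_force: [-0.0, 0.2, -2.2]
grip_width: 0.0033
finger_force: 34.9
```

>>> drive_tool:
  increments:
    - {"twist": [0, 0, 0], "slide": [0, -0.0003, 0.003], "jaw": 1}
    - {"twist": [0, 0, 0], "slide": [0, -0.0006, 0.006], "jaw": 1}
    - {"twist": [0, 0, 0], "slide": [0, -0.0006, 0.006], "jaw": 1}

```text
time_s: 21.58
tool_pos: [0.501, -0.2615, 0.0869]
eef_rot: [0.708, 0.635, 0.208, 0.231]
ft_force: [-3.2, 2.1, 3.4]
grip_width: 0.0036
finger_force: 36.3
```

>>> drive_tool:
  increments:
    - {"twist": [0, 0, 0], "slide": [0, -0.003, 0], "jaw": 1}
    - {"twist": [0, 0, 0], "slide": [0, -0.006, 0], "jaw": 1}
    - {"twist": [0, 0, 0], "slide": [0, -0.006, 0], "jaw": 1}

```text
time_s: 21.95
tool_pos: [0.4995, -0.2613, 0.0859]
eef_rot: [0.708, 0.635, 0.208, 0.231]
ft_force: [-4.1, 3.0, 7.1]
grip_width: 0.0032
finger_force: 37.1
```

>>> drive_tool:
  increments:
    - {"twist": [0, 0, 0], "slide": [0, -0.004, 0], "jaw": 1}
    - {"twist": [0, 0, 0], "slide": [0, -0.007, 0], "jaw": 1}
    - {"twist": [0, 0, 0], "slide": [0, -0.007, 0], "jaw": 1}

```text
time_s: 22.32
tool_pos: [0.4979, -0.2612, 0.0849]
eef_rot: [0.707, 0.634, 0.208, 0.231]
ft_force: [-5.7, 4.0, 6.9]
grip_width: 0.0034
finger_force: 37.4
```

```bash
python3 - <<'E'
from nav import *
s=arm.read_state();print(s['wrist_torque'])
cmd(sagpose(0,0))
E
```

```text
[0.52339862 0.56753176 0.36618958]
twist [ 0.002 -0.001 -0.002] slide [-0.0015  0.0038 -0.    ]
```

>>> drive_tool:
  increments:
    - {"twist": [0, 0, 0], "slide": [0, 0, -0.001], "jaw": 0.97}
    - {"twist": [0, 0, 0], "slide": [0, 0, -0.001], "jaw": 0.94}
    - {"twist": [0, 0, 0], "slide": [0, 0, -0.001], "jaw": 0.92}
    - {"twist": [0, 0, 0], "slide": [0, 0, -0.001], "jaw": 0.9}
    - {"twist": [0, 0, 0], "slide": [0, 0, -0.001], "jaw": 0.87}
    - {"twist": [0, 0, 0], "slide": [0, 0, -0.001], "jaw": 0.83}
    - {"twist": [0, 0, 0], "slide": [0, 0, -0.001], "jaw": 0.78}
    - {"twist": [0, 0, 0], "slide": [0, 0, -0.001], "jaw": 0.72}
    - {"twist": [0, 0, 0], "slide": [0, 0, -0.001], "jaw": 0.68}
    - {"twist": [0, 0, 0], "slide": [0, 0, -0.001], "jaw": 0.68}

```text
time_s: 23.58
tool_pos: [0.4972, -0.2613, 0.0841]
eef_rot: [0.708, 0.634, 0.208, 0.231]
ft_force: [0.1, -0.7, -0.2]
grip_width: 0.0275
finger_force: 0.0
```

```bash
cat > chk.py <<'E'
from nav import *
from fit import proj
from station import cams
import cv2
c=cams.camera('top');im=c['color'].astype(int)
r,g,b=im[...,0],im[...,1],im[...,2]
m=((r>150)&(g<185)&(g>60)&(b<110)).astype(np.uint8);m[:,:270]=0;m[:, 360:]=0;m[:190]=0;m[290:]=0
print('orange px',m.sum())
ys,xs=np.where(m>0)
if len(xs): print(xs.min(),xs.max(),ys.min(),ys.max());[print(x,ys[xs==x].min(),ys[xs==x].max(),end=' | ') for x in range(xs.min(),xs.max()+1,4)]
P=plateR(ST2);S=ST2['p']
print('\nexpected grip face/top corners',np.round(proj(c,np.array([S+P@[x,y,z] for x,z in((.003,.015),(.003,.055),(-.003,.055)) for y in(.04,-.04)])),1).tolist())
s=arm.read_state();print(s['time_s'],s['tool_pos'],s['ft_force'],s['grip_width'])
E
python3 chk.py
```

```text
orange px 263
294 334 236 248
294 238 246 | 298 236 246 | 302 236 246 | 306 237 246 | Traceback (most recent call last):
  File "chk.py", line 10, in <module>
    if len(xs): print(xs.min(),xs.max(),ys.min(),ys.max());[print(x,ys[xs==x].min(),ys[xs==x].max(),end=' | ') for x in range(xs.min(),xs.max()+1,4)]
                                                                    ~~~~~~~~~~~~~^^
    return umr_minimum(a, axis, None, out, keepdims, initial, where)
ValueError: zero-size array to reduction operation minimum which has no identity
```

>>> drive_tool:
  increments:
    - {"twist": [0, 0, 0], "slide": [0, 0.003, -0.03], "jaw": 0.65}
    - {"twist": [0, 0, 0], "slide": [0, 0.009, -0.08], "jaw": 0.65}
    - {"twist": [0, 0, 0], "slide": [0, 0.016, -0.15], "jaw": 0.65}
    - {"twist": [0, 0, 0], "slide": [0, 0.026, -0.24], "jaw": 0.65}
    - {"twist": [0, 0, 0], "slide": [0, 0.037, -0.34], "jaw": 0.65}
    - {"twist": [0, 0, 0], "slide": [0, 0.048, -0.44], "jaw": 0.65}
    - {"twist": [0, 0, 0], "slide": [0, 0.055, -0.5], "jaw": 0.65}
    - {"twist": [0, 0, 0], "slide": [0, 0.055, -0.5], "jaw": 0.65}
    - {"twist": [0, 0, 0], "slide": [0, 0.055, -0.5], "jaw": 0.65}

```text
time_s: 24.75
tool_pos: [0.4223, -0.2531, 0.2144]
eef_rot: [0.708, 0.634, 0.207, 0.23]
ft_force: [-0.1, 0.5, -0.2]
grip_width: 0.0298
finger_force: 0.0
```

```bash
sed -i 's/range(xs.min(),xs.max()+1,4)/sorted(set(xs))[::4]/' chk.py; python3 chk.py; python3 - <<'E'
from nav import *
from fit import proj
from station import cams
import cv2,pickle
c0=pickle.load(open('cam0.pkl','rb'))['top']['color'].astype(int);c1=cams.camera('top')['color'].astype(int)
d=(np.abs(c1-c0).max(2)>45).astype(np.uint8)
n,l,st,ce=cv2.connectedComponentsWithStats(cv2.dilate(d,np.ones((3,3))))
print([list(map(int,x)) for x in st[1:] if x[4]>40])
w=cams.camera('wrist');s=arm.read_state();im=w['color'].astype(int)
r,g,b=im[...,0],im[...,1],im[...,2];m=((r>130)&(b<110)&(g>60)&(r>g+40)&(r>b+60)&(g>b+15));m[:,:200]=0;m[:,380:]=0;m[270:]=0
n,l,st,ce=cv2.connectedComponentsWithStats(m.astype(np.uint8));k0=1+np.argmax(st[1:,4]);print('wrist orange bbox',st[k0],ce[k0])
for y in range(st[k0,1]+3,st[k0,1]+st[k0,3],12):
    x=np.where(l[y]==k0)[0];print(y,x.min(),x.max())
M=np.array(w['mount']);Rt=Ro.from_quat(s['eef_rot']).as_matrix();k=w['intrinsics']
def pr(X):
    q=M[:3,:3].T@(Rt.T@(X-s['tool_pos'])-M[:3,3]);return np.round([k[0,0]*q[0]/q[2]+k[0,2],k[1,1]*q[1]/q[2]+k[1,2]],1).tolist()
P=plateR(ST2);S=ST2['p']
print('exp',[pr(S+P@[x,y,z]) for x,z in((-.003,.055),(.003,.055),(.003,.015)) for y in(.04,-.04)])
E
```

```text
orange px 436
294 334 236 248
294 238 246 | 298 236 246 | 302 236 246 | 306 237 246 | 310 237 247 | 314 237 247 | 318 237 247 | 322 238 248 | 326 238 248 | 330 238 248 | 334 242 248 | 
expected grip face/top corners [[294.5, 234.6], [334.5, 236.9], [294.0, 242.2], [335.6, 244.5], [293.9, 245.1], [335.3, 247.4]]
24.8 [ 0.42222249 -0.2528791   0.21397958] [ 0.00110904 -0.13078964 -0.41429524] 0.02956764995486654
[[161, 183, 51, 20, 701], [293, 235, 44, 16, 598], [165, 238, 51, 15, 491], [275, 270, 92, 150, 6971], [422, 378, 138, 42, 3370]]
wrist orange bbox [264 155   5  78 321] [265.73520249 194.46105919]
158 264 267
170 264 267
182 264 267
194 264 267
206 264 267
218 265 268
230 265 268
exp [[264.0, 156.4], [265.5, 234.3], [270.3, 156.3], [271.3, 234.1], [267.6, 151.3], [268.7, 221.1]]
```

```bash
python3 -c "
from station import arm
print(arm.hand_in())"
```

```text
the job is handed in; nothing more can be done
None
```

I stood the blue plate in the empty rack slot, then leaned the orange plate on the stand. The final camera check put both in place, and I handed the job in at about 25 s; my first grasp on the orange plate missed without shifting it and I had to redo it.

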